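# Set up the jar labeller and hold its cover open

### The arm

A 7-joint arm with a two-finger parallel gripper is mounted at the origin on a cart in front of the work surface, level with it; the furniture and walls round the work are solid. World frame = base frame: x ahead of the robot, y to its left, z up, the work surface at z = 0. Lengths are in m, angles in rad, forces in N, time in s.
With the tool pointing down it reaches from about 0.4 to 0.875 m from the base axis. Payload 19.3 kg.
Tool frame: the origin (TCP) lies midway between the tips of the shut fingers; the grasp point (between the pads) lies 19 mm behind it; z points along the fingers, y is the line along which they close (so a half turn about z gives the same grasp; the last joint's range is limited). The gripper opens to 85 mm and grips with 20 to 120 N. Pads are 22 mm wide; open, the fingers measure 114 mm over their backs; the gripper's body (76 mm by 85 mm) begins 54 mm behind the grasp point. The pads swing forward as they close: fully open they stand 13 mm farther back than shut.
Start: joints at [1.246, 0.521, -0.036, 1.599, 0.021, 1.021, -0.113], TCP at [0.158, -0.605, 0.231] pointing down, gripper open.
Joint ranges: [-2.91, 2.91], [-0.3, 2.13], [-1.5, 1.42], [0.17, 2.43], [-1.26, 4.41], [0.16, 1.93], [-2.52, 2.52]. Speed limits (rad/s): [1.89, 1.89, 2.39, 2.39, 3.01, 3.01, 3.01].

### API

Orientations are given as a 3x3 rotation matrix whose columns are the frame's x, y, z axes.
In Python, from bench import monitor, read_camera, job, search_frame, pinpoint gives the robot as it stands.
- The arm moves only by the shell command python3 -m crank 'ROWS'. ROWS is text: rows parted by semicolons, each of 7 numbers parted by spaces: the shift along the tool's x, y, z in m, then the turn, a rotation vector about the tool's x, y, z in degrees, then the opening in per cent of the stroke, from 0 (shut) to 100 (fully open). In form: tx ty tz rx ry rz jaw; .... A call has 1 to 8 rows; each row shifts and turns the commanded pose from where the row before left it, along the tool's axes as they then stand; what a row does not reach is not made up. A row lasts 1/12 s, in which the tool goes at most 41.7 mm and 7.16 degrees, less where a joint would pass 70% of its speed; a pose out of reach is approached as far as the arm can. A call with a gripper value outside its range is refused whole. The fingers move at their own pace and stop on an object; the grip force is fixed at half the most. Time passes only in rows, so rows that do not move let the fingers close. It gives the time, the measured TCP pose, the force, the opening and the grip force at its end, in the units of the state.
- monitor.get_obs(): the state, without advancing time (a new reading comes with each control period).
- read_camera(name): name is "scene" or "side" or "wrist"; returns a dict with "color" (400x640x3 uint8, blue, green, red), "camera_matrix" (3x3 intrinsics, pixels), "view" (4x4, takes a point from world to camera coordinates). Camera axes: x right, y up, looking along -z (the intrinsics and any distortion apply to the point x, -y, -z); pixel columns grow to the right and rows downward; lengths in m; the calibration is good to about 2 mm. A picture is of the moment at which its call begins. There is no depth.
- job.hand_in(): hands the job in; it is judged then, once.
Trained networks look in the newest picture that a camera, given by its name, has taken for a name from the list of things; names that differ only in an ending like _2 or _b are one class to them, and where a whole thing is asked for, a point or a joint stands for the part that bears it (a point fixed in the world has none). Each returns a list of dicts, best first, with "confidence" (0 to 1); they miss things now and then, are a little off and sometimes report something else, mostly with a low value. They report only what shows in the picture. A call takes as long as a camera call. They do not tell look-alikes from the thing itself.
- search_frame(camera, label): "point" ([x, y, z] in m, in world coordinates, good to about 4 mm: the middle of the surface that is visible of it).
- pinpoint(camera, label): "point" ([x, y, z] in m, in world coordinates, good to about 4 mm: a listed point, or the origin of a listed thing).
The state is a dict: "time_s": time; "joint_positions": joint angles; "joint_velocities": joint speeds; "joint_torque": joint torques, N m; "position": TCP position; "tool_rot": TCP orientation; "ft_force": force on the tool from outside, world axes, zero at the start; "torque": the same for the moment, N m; "finger_gap": finger opening in m; "grasp_force": force on a finger pad.
Only numpy, scipy, OpenCV 4.12 (cv2) and the standard library are available. Lean on these libraries where they do the work, as an engineer would, in place of code of your own. Each camera call takes 0.05 s, during which the arm holds its last target. There are 200 camera calls.

### The job

Get the hand labeller ready for the red-capped spice jar that stands between it and the hob: first lay that jar on its side along the four black wheels at the front of the labeller, centred on them and pointing either way, lowering it there rather than dropping it, and let go of it. Then lift the blue spring cover by its black knob to 50 degrees, level with the red marks on the side arcs, and finish while still holding it there in the fingers so that I can thread a new label strip. Leave the mug and the three piping nozzles where they stand.

Things in the scene. Friction and masses are not known exactly. Their poses are not given: they have to be found in the camera images.
- jar_center (a point): Centre, half-way up, of the spice jar: round, 43 mm in diameter, 106 mm long, with a red cap 45 mm in diameter and 21 mm long at its +z end; about 0.11 kg. This point's z axis runs along the jar from base to cap. The jar stands loose on its base at the start, this point 53 mm above the worktop.
- labeller: Hand labeller, fixed, at a varying place and yaw. Origin under the centre of its 300x170x12 mm grey base; x axis from the wheels (front) to the label compartment (rear), y left, z up. White compartment: x = 30 to 150 mm, 130 wide, cover's top 92 mm above the worktop. Wire arcs 72 mm either side of the middle reach 75 mm ahead of and above the hinge, each with a red mark at 50 degrees.
- cradle (a point): Where the jar's centre shall lie: 100 mm ahead of the labeller's origin, 49 mm up; axes as the labeller's. The jar lies along y between fixed black wheels (radius 10, 14 wide; axes 18 mm either side in x, 24 mm up; at y = -36 and 36 mm). Between the wheel pairs, to 29 mm either side, fingers have room down to the base at z = 12 mm. Outside the wheels brackets 29 mm high reach y = 50 mm.
- cover_knob (a point): Centre of the cover's black round knob: a cylinder 26 mm in diameter and 26 mm wide, axis along the labeller's y (as the hinge), so it can turn between fingers that pinch its flat ends. It stands 23 mm ahead of the cover's front edge, on the labeller's middle line, 145 mm from the hinge line; 89 mm above the worktop when shut.
- hinge (a point): Middle of the cover's hinge line, 145 mm behind the labeller's origin and 89 mm above the worktop, running along the labeller's y. Axes as the labeller's. At an opening angle a the knob lies 145 mm x cos a ahead of it and 145 mm x sin a above it.
- cover (a joint): Opening angle of the blue cover, 0 shut (level) to 1.75 rad; 50 degrees is 0.873 rad. The front edge rises. Its spring and weight always pull it shut, from any angle: about 2 N at the knob.
- mug: White mug with handle, 82 x 112 x 94 mm, loose, to be left alone. Origin under its centre.
- nozzle_a: Steel piping nozzle, 20 mm in diameter and 34 mm high, standing loose, to be left alone. Origin under its centre.
- nozzle_b: Another such nozzle, to be left alone.
- nozzle_c: The third such nozzle, to be left alone.
Mind the look-alikes: they are no part of the job. Leave any green or purple look-alike of the part that bears jar_center alone.

How it is judged:
On the way:
1. The jar lies on its side on the wheels, let go, with the cover still shut (x of jar_center in the frame of cradle between -0.008 and 0.008 m and y of jar_center in the frame of cradle between -0.015 and 0.015 m and z of jar_center in the frame of cradle between -0.006 and 0.006 m and angle between the z axis of jar_center and the y axis of cradle, either way round below 0.12 rad and contact force between the arm and jar below 0.05 N and linear speed of jar below 0.03 m/s and value of joint cover below 0.1 rad), for 0.3 s.
At the end, for the whole second after the job is handed in: Fingers hold the cover still at 50 +-7 degrees; the jar lies at rest, untouched, on the wheels: centre within 8 mm across, 15 mm along and 6 mm in height of the cradle point, axis within 7 degrees, clear of the cover; mug and nozzles within 30 mm of their starts (value of joint cover between 0.753 and 0.993 rad and velocity of joint cover between -0.1 and 0.1 rad/s and contact force between the fingers and cover above 0.5 N and contact force between jar and cover below 0.05 N and x of jar_center in the frame of cradle between -0.008 and 0.008 m and y of jar_center in the frame of cradle between -0.015 and 0.015 m and z of jar_center in the frame of cradle between -0.006 and 0.006 m and angle between the z axis of jar_center and the y axis of cradle, either way round below 0.12 rad and contact force between the arm and jar below 0.05 N and linear speed of jar below 0.03 m/s and distance of each of mug, nozzle_a, nozzle_b, nozzle_c from where it was at the start of the episode below 0.03 m); the arm keeps its last pose, push and grip.
It fails at once if The jar is let go while its centre is more than 0.11 m above the worktop (dropped) (height (world z) of jar_center above 0.11 m and contact force between the fingers and jar below 0.05 N).
It fails at once if The mug or a nozzle is moved by more than 30 mm (distance of any of mug, nozzle_a, nozzle_b, nozzle_c from where it was at the start of the episode above 0.03 m).
It also fails if it takes over 56 s, if anything falls off the work surface, if the arm or the gripper's body presses on something with over 40 N, if the wrist force passes 120 N, or if a joint passes its speed limit or range.

## Working session

There is one attempt and no reset: what is moved stays moved. The work goes in short steps, Python scripts to look and compute and a shell command to move; the robot and the scene stay as the last step left them, time stands still between calls to the robot, and variables do not carry over. Pictures are saved under pics/ and viewed, at most 10 in all, crops included, and the job is handed in when it is done.

```bash
mkdir -p pics; ls; python3 - <<'E'
from bench import monitor, read_camera, search_frame, pinpoint
import cv2, numpy as np
o=monitor.get_obs(); print(o['time_s'],o['position'],np.round(o['tool_rot'],3).tolist(),o['finger_gap'])
for c in ("scene","side"):
    im=read_camera(c); cv2.imwrite(f"pics/{c}0.png",im["color"])
    print(c, np.round(-im["view"][:3,:3].T@im["view"][:3,3],3))
    for n in ("jar_center","cover_knob","hinge","cradle","labeller","mug","nozzle_a"):
        print(n,[(np.round(d["point"],3).tolist(),round(d["confidence"],2)) for d in pinpoint(c,n)[:4]])
E
```

```text
pics
0.0 [ 0.15745678 -0.60449291  0.23073191] [[0.968, 0.252, -0.0], [0.252, -0.968, 0.001], [-0.0, -0.001, -1.0]] 0.0853299388764898
scene [0.118 0.625 0.68 ]
jar_center [([0.509, 0.189, 0.055], 0.78), ([0.388, 0.188, 0.053], 0.56)]
cover_knob [([0.583, -0.166, 0.091], 0.63)]
hinge [([0.724, -0.158, 0.089], 0.72)]
cradle [([0.481, -0.17, 0.048], 0.8), ([0.732, 0.201, -0.001], 0.69)]
labeller [([0.579, -0.162, -0.0], 0.97)]
mug [([0.439, -0.43, -0.002], 0.69), ([0.774, 0.082, -0.0], 0.56)]
nozzle_a [([0.733, 0.198, -0.002], 0.67), ([0.774, 0.083, -0.0], 0.47), ([0.746, 0.15, -0.001], 0.47)]
side [ 0.546 -1.177  0.938]
jar_center [([0.507, 0.181, 0.054], 0.71), ([0.588, 0.14, 0.053], 0.58)]
cover_knob [([0.578, -0.167, 0.089], 0.68), ([0.774, 0.08, 0.003], 0.46)]
hinge [([0.722, -0.159, 0.089], 0.98)]
cradle [([0.482, -0.169, 0.053], 0.79)]
labeller [([0.582, -0.167, -0.002], 0.67)]
mug [([0.443, -0.43, 0.002], 0.84), ([0.505, 0.182, 0.054], 0.46)]
nozzle_a [([0.775, 0.084, 0.0], 0.63), ([0.732, 0.198, -0.0], 0.59), ([0.749, 0.156, 0.001], 0.36)]
```

View pics/scene0.png

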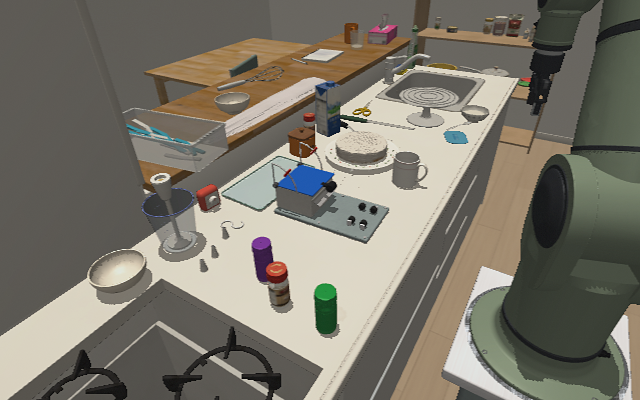

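View pics/side0.png

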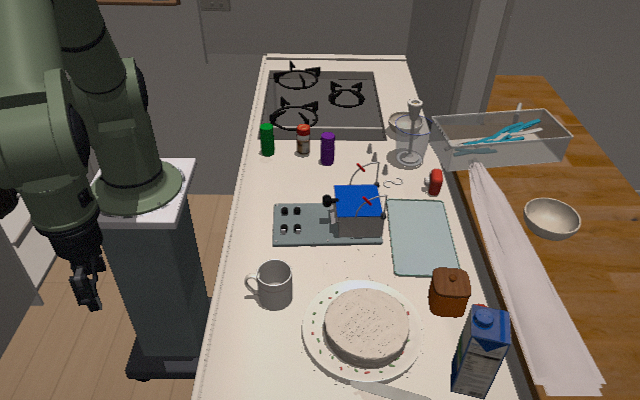

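The scene picture shows three jars between labeller and hob: purple (262,260), red-capped (278,284) and green (325,308). The labeller is at about (330,205), the mug at (406,168) and the nozzles at about (203,265), (214,250) and (225,232). The one with clear glass and a red cap fits. I'll confirm it in a crop and triangulate its cap.

```bash
cat > util.py <<'E'
import numpy as np, cv2
from scipy.spatial.transform import Rotation as Rn
from bench import monitor, read_camera, search_frame, pinpoint
def P(im):
    return im["camera_matrix"]@np.diag([1,-1,-1])@im["view"][:3]
def proj(im,p):
    q=P(im)@np.r_[p,1]; return q[:2]/q[2]
def tri(a,ua,b,ub):
    X=cv2.triangulatePoints(P(a),P(b),np.float64(ua).reshape(2,1),np.float64(ub).reshape(2,1))[:,0]; return X[:3]/X[3]
def R_of(z,x):
    z=np.array(z,float)/np.linalg.norm(z); x=np.array(x,float)-np.dot(x,z)*z; x/=np.linalg.norm(x)
    return np.c_[x,np.cross(z,x),z]
def rel(p,R):
    o=monitor.get_obs(); R0=np.array(o["tool_rot"])
    print("t",round(o["time_s"],2),"shift mm",np.round(R0.T@(np.array(p)-o["position"])*1000,1),
      "rotvec deg",np.round(np.degrees(Rn.from_matrix(R0.T@R).as_rotvec()),1),"pos",np.round(o["position"],4),"q",np.round(o["joint_positions"],2),"gap",round(o["finger_gap"],4))
E
python3 - <<'E'
from util import *
s=read_camera("scene"); d=read_camera("side")
c=[]
for im in (s,d):
    hsv=cv2.cvtColor(im["color"],cv2.COLOR_BGR2HSV); m=(((hsv[...,0]<8)|(hsv[...,0]>172))&(hsv[...,1]>130)&(hsv[...,2]>60)).astype(np.uint8)
    n,l,st,ce=cv2.connectedComponentsWithStats(m); u=proj(im,[.508,.185,.096])
    k=min((k for k in range(1,n) if st[k,4]>20),key=lambda k:np.hypot(*(ce[k]-u))); print(u,ce[k],st[k]); c.append(ce[k])
print("cap",tri(s,c[0],d,c[1]))
print("jar base proj", proj(s,[.508,.185,0]),proj(d,[.508,.185,0]))
cv2.imwrite("pics/crop1.png",cv2.resize(s["color"][210:350,220:360],None,fx=4,fy=4,interpolation=cv2.INTER_CUBIC))
h=R_of([np.cos(np.radians(78))*np.cos(.35),np.sin(np.radians(78))*np.cos(.35),-np.sin(.35)],[0,0,1]); print(h)
rel([.45,-.05,.35],R_of([0,0,-1],[np.cos(np.radians(78)),np.sin(np.radians(78)),0]))
E
```

```text
[277.86647953 271.11585866] [276.07807808 272.5045045 ] [266 262  21  22 333]
[302.17637888 129.12735599] [303.26229508 129.62295082] [297 124  13  12 122]
cap [0.51137087 0.18755209 0.09251473]
jar base proj [281.50517938 301.61800616] [302.4267265  153.42868328]
[[ 0.07129246  0.9781476   0.19530657]
 [ 0.33540467 -0.20791169  0.91884517]
 [ 0.93937271  0.         -0.34289781]]
t 0.9 shift mm [ 422.9 -463.2 -118.7] rotvec deg [ -0.   -0.  -63.4] pos [ 0.1575 -0.6048  0.2313] q [ 1.25  0.52 -0.04  1.6   0.02  1.02 -0.11] gap 0.0855
```

View pics/crop1.png

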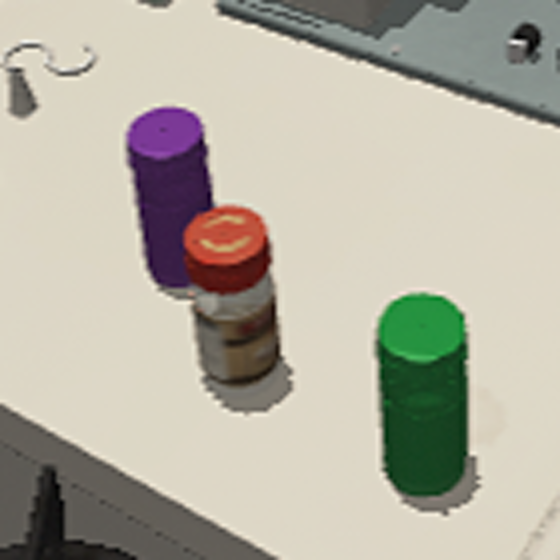

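The crop confirms it: the clear jar with the red cap is at crop (230,245), about image (278,272), and the purple and green ones are look-alikes. Now moving.

```bash
python3 -m crank '0 0 -0.04 0 0 0 70; 0 0 -0.04 0 0 0 70; 0.015 -0.015 -0.03 0 0 0 70; 0.026 -0.028 -0.01 0 0 0 70; 0.026 -0.028 0 0 0 0 70; 0.026 -0.028 0 0 0 0 70; 0.026 -0.028 0 0 0 0 70; 0.026 -0.028 0 0 0 0 70'; python3 -m crank '0.026 -0.028 0 0 0 0 70; 0.026 -0.028 0 0 0 0 70; 0.026 -0.028 0 0 0 0 70; 0.026 -0.028 0 0 0 0 70; 0.026 -0.028 0 0 0 0 70; 0.026 -0.028 0 0 0 0 70; 0.026 -0.028 0 0 0 0 70; 0.026 -0.028 0 0 0 0 70'; python3 -m crank '0.026 -0.028 0 0 0 -7 70; 0 0 0 0 0 -7 70; 0 0 0 0 0 -7 70; 0 0 0 0 0 -7 70; 0 0 0 0 0 -7 70; 0 0 0 0 0 -7 70; 0 0 0 0 0 -7 70; 0 0 0 0 0 -7 70'
python3 - <<'E'
from util import *
c,s_=np.cos(np.radians(78)),np.sin(np.radians(78)); h=np.array([c,s_,0])
rel(np.r_[.511,.187,.2]-.15*h,R_of(h*np.cos(.35)-np.array([0,0,np.sin(.35)]),[0,0,1]))
E
```

```text
time_s: 1.57
position: [0.2592, -0.4166, 0.3515]
tool_rot: [[0.968, 0.252, 0.0], [0.252, -0.968, -0.001], [-0.0, 0.001, -1.0]]
ft_force: [1.4, -0.3, -0.6]
finger_gap: 0.0597
grasp_force: 0.0
time_s: 2.23
position: [0.404, -0.1473, 0.3516]
tool_rot: [[0.968, 0.252, 0.001], [0.252, -0.968, -0.001], [0.001, 0.001, -1.0]]
ft_force: [0.7, -0.3, 0.7]
finger_gap: 0.0604
grasp_force: 0.0
time_s: 2.9
position: [0.4217, -0.1154, 0.3514]
tool_rot: [[0.327, 0.945, 0.0], [0.945, -0.327, -0.0], [-0.0, 0.0, -1.0]]
ft_force: [0.4, -0.3, -0.6]
finger_gap: 0.0593
grasp_force: 0.0
t 2.9 shift mm [166.2   4.1 151.4] rotvec deg [ 4.3 69.9 -6.2] pos [ 0.4217 -0.1154  0.3514] q [ 0.6   0.12 -0.51  1.87  0.06  1.17 -0.27] gap 0.0593
```

```bash
python3 -m crank '0 0 0 0 0 -6 70; 0 0 0 0 7 0 70; 0 0 0 0 7 0 70; 0 0 0 0 7 0 70; 0 0 0 0 7 0 70; 0 0 0 0 7 0 70; 0 0 0 0 7 0 70; 0 0 0 0 7 0 70'; python3 -m crank '0 0 0 0 7 0 70; 0 0 0 0 7 0 70; 0 0 0 0 7 0 70; 0 0 0 0 0 0 70'
python3 - <<'E'
from util import *
c,s_=np.cos(np.radians(78)),np.sin(np.radians(78)); h=np.array([c,s_,0]); z=h*np.cos(.35)-np.array([0,0,np.sin(.35)])
rel(np.r_[.511,.187,.058]-.12*z,R_of(z,[0,0,1]))
E
```

```text
time_s: 3.57
position: [0.422, -0.1163, 0.3521]
tool_rot: [[0.15, 0.972, 0.179], [0.635, -0.234, 0.737], [0.758, 0.003, -0.652]]
ft_force: [0.4, 0.1, 0.2]
finger_gap: 0.0598
grasp_force: 0.0
time_s: 3.9
position: [0.4209, -0.117, 0.3486]
tool_rot: [[0.084, 0.972, 0.22], [0.322, -0.235, 0.917], [0.943, -0.006, -0.332]]
ft_force: [-0.4, 0.2, -1.5]
finger_gap: 0.0597
grasp_force: 0.0
t 3.9 shift mm [-167.3   20.7  275.3] rotvec deg [ 1.4 -0.6 -0.9] pos [ 0.4209 -0.117   0.3486] q [ 1.12  0.57 -0.49  1.88 -0.83  1.46  0.8 ] gap 0.0597
```

```bash
python3 -m crank '-0.019 0.0025 0.032 0 0 0 70; -0.019 0.0025 0.032 0 0 0 70; -0.019 0.0025 0.032 0 0 0 70; -0.019 0.0025 0.032 0 0 0 70; -0.019 0.0025 0.032 0 0 0 70; -0.019 0.0025 0.032 0 0 0 70; -0.019 0.0025 0.032 0 0 0 70; -0.019 0.0025 0.032 0 0 0 70';  python3 -m crank '-0.015 0.001 0.019 1.4 -0.6 -0.9 70; 0 0 0 0 0 0 70'
python3 - <<'E'
from util import *
c,s_=np.cos(np.radians(78)),np.sin(np.radians(78)); h=np.array([c,s_,0]); z=h*np.cos(.35)-np.array([0,0,np.sin(.35)])
a=read_camera("scene"); b=read_camera("side"); w=read_camera("wrist"); cv2.imwrite("pics/wrist1.png",w["color"])
for n in("scene","side","wrist"): print(n,[(np.round(d["point"],3).tolist(),round(d["confidence"],2)) for d in pinpoint(n,"jar_center")[:3]])
print(proj(w,[.511,.187,.053]),proj(w,[.511,.187,.106]),proj(w,[.511,.187,0]))
rel(np.r_[.511,.187,.056]+.019*z,R_of(z,[0,0,1]))
E
```

```text
time_s: 4.57
position: [0.4856, 0.0642, 0.12]
tool_rot: [[0.077, 0.973, 0.217], [0.338, -0.23, 0.912], [0.938, 0.003, -0.347]]
ft_force: [2.3, -0.6, 0.1]
finger_gap: 0.06
grasp_force: 0.0
time_s: 4.73
position: [0.489, 0.0783, 0.0985]
tool_rot: [[0.064, 0.98, 0.188], [0.348, -0.198, 0.916], [0.935, 0.006, -0.354]]
ft_force: [-1.3, 1.7, -0.2]
finger_gap: 0.0594
grasp_force: 0.0
scene [([0.586, 0.142, 0.05], 0.89), ([0.505, 0.188, 0.058], 0.78), ([0.39, 0.191, 0.051], 0.66)]
side [([0.502, 0.181, 0.055], 0.76), ([0.588, 0.14, 0.052], 0.76), ([0.389, 0.192, 0.053], 0.58)]
wrist [([0.386, 0.192, 0.052], 0.77), ([0.585, 0.139, 0.05], 0.73), ([0.508, 0.182, 0.054], 0.64)]
[318.57065714 191.26031516] [318.6695591  131.02346956] [318.4930459  238.52990778]
t 5.03 shift mm [ -1.4  -2.1 142.2] rotvec deg [0.  0.7 0.5] pos [0.4892 0.0744 0.1011] q [ 0.82  1.02 -0.6   2.06 -1.05  0.8   1.18] gap 0.0597
```

View pics/wrist1.png

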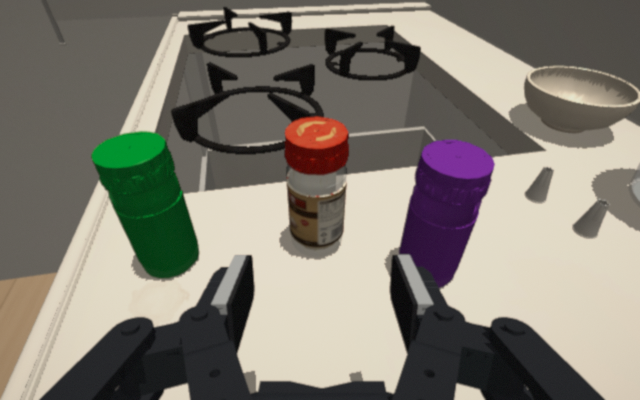

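The wrist picture shows the red-capped jar at (317,185), centred between the fingers, with green at (147,205) and purple at (445,210) clear of the path. Moving in to grasp.

```bash
python3 -m crank '-0.001 -0.002 0.03 0 0.7 0.5 70; 0 0 0.03 0 0 0 70; 0 0 0.03 0 0 0 70; 0 0 0.03 0 0 0 70; 0 0 0.024 0 0 0 70; 0 0 0 0 0 0 70'; python3 -m crank '0 0 0 0 0 0 30; 0 0 0 0 0 0 30; 0 0 0 0 0 0 30; 0 0 0 0 0 0 30; 0 0 0 0 0 0 30; 0 0 0 0 0 0 30'
python3 - <<'E'
from util import *
w=read_camera("wrist"); cv2.imwrite("pics/wrist2.png",w["color"])
rel([.511,.187,.056],np.eye(3))
E
```

```text
time_s: 5.53
position: [0.5144, 0.2108, 0.0501]
tool_rot: [[0.072, 0.979, 0.192], [0.331, -0.205, 0.921], [0.941, -0.003, -0.339]]
ft_force: [-2.4, 0.6, -1.1]
finger_gap: 0.06
grasp_force: 0.0
time_s: 6.03
position: [0.5151, 0.2074, 0.0503]
tool_rot: [[0.072, 0.978, 0.195], [0.333, -0.208, 0.92], [0.94, -0.001, -0.341]]
ft_force: [0.8, -1.6, 3.9]
finger_gap: 0.0431
grasp_force: 60.2
t 6.08 shift mm [ -1.7   0.3 -21.6] rotvec deg [93.9 76.  65.8] pos [0.5151 0.2075 0.0503] q [ 0.73  1.26 -0.85  2.06 -1.23  0.44  1.34] gap 0.0432
```

View pics/wrist2.png

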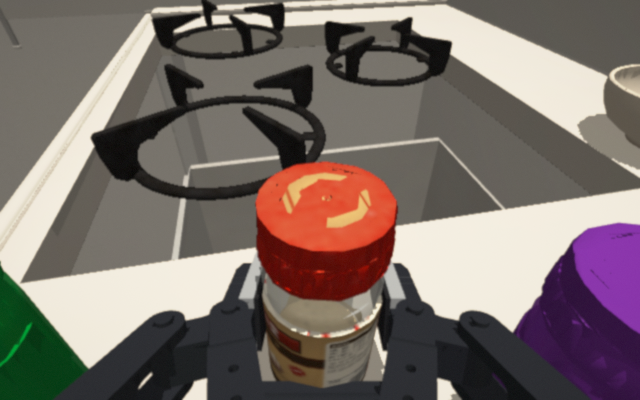

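Jar gripped (gap 43 mm, 60 N). Lift, then turn it over the labeller.

```bash
python3 -m crank '0.01 0 -0.004 0 0 0 30; 0.03 0 -0.011 0 0 0 30; 0.03 0 -0.011 0 0 0 30; 0.03 0 -0.011 0 0 0 30; 0.03 0 -0.011 0 0 0 30; 0.03 0 -0.011 0 0 0 30; 0.01 0 -0.03 0 0 0 30; 0 0 -0.03 0 0 0 30'; python3 -m crank '0 0 -0.03 0 0 0 30; 0 0 -0.03 0 0 0 30; 0 0 -0.03 0 -6 0 30; 0 0 -0.02 0 -6 0 30; 0 0 0 0 -6 0 30; 0 0 0 0 -6 0 30; 0 0 0 0 -6 0 30; 0 0 0 0 -6 0 30'; python3 -m crank '0 0 0 0 -6 0 30; 0 0 0 0 -6 0 30; 0 0 0 0 -6 0 30; 0 0 0 0 -6 0 30; 0 0 0 0 -6 0 30; 0 0 0 0 -6 0 30; 0 0 0 0 -6 0 30; 0 0 0 0 -6 0 30'
cat > tgt.py <<'E'
from util import *
al=np.radians(2.7); X=np.array([np.cos(al),np.sin(al),0]); Y=np.array([-np.sin(al),np.cos(al),0]); Z=np.array([0,0,1.])
C=np.array([.4815,-.1695,.049])
Rt=np.c_[.94*Y-.341*Z,X,-.341*Y-.94*Z]
jt=np.array([-.0045,.0003,-.0206])
def place(up,C=C,j=jt): return C+up*Z-Rt@j
E
python3 -c "
from tgt import *
rel(place(.1),Rt)"
```

```text
time_s: 6.75
position: [0.5027, 0.1561, 0.2533]
tool_rot: [[0.069, 0.979, 0.191], [0.334, -0.203, 0.92], [0.94, 0.0, -0.342]]
ft_force: [0.6, -0.6, -0.8]
finger_gap: 0.0433
grasp_force: 60.9
time_s: 7.42
position: [0.4826, 0.0541, 0.2909]
tool_rot: [[0.174, 0.978, 0.117], [0.813, -0.209, 0.543], [0.556, 0.001, -0.831]]
ft_force: [-0.3, 0.0, -2.1]
finger_gap: 0.0427
grasp_force: 60.8
time_s: 8.08
position: [0.4827, 0.0547, 0.2911]
tool_rot: [[0.202, 0.978, -0.049], [0.948, -0.208, -0.24], [-0.245, 0.002, -0.969]]
ft_force: [-0.2, -0.3, -1.2]
finger_gap: 0.0428
grasp_force: 60.8
t 8.08 shift mm [-175.6   45.4  212.7] rotvec deg [ -4.2  -5.7 -14.1] pos [0.4827 0.0547 0.2911] q [-0.02  0.32 -0.46  1.81  0.36  1.23 -0.82] gap 0.0428
```

```bash
python3 -m crank '0 0 0 -1.4 -1.9 -4.7 30; 0 0 0 -1.4 -1.9 -4.7 30; 0 0 0 -1.4 -1.9 -4.7 30; 0 0 0 0 0 0 30'
python3 -c "
from tgt import *
rel(place(.1),Rt)"
```

```text
time_s: 8.42
position: [0.4817, 0.0558, 0.2899]
tool_rot: [[-0.053, 0.998, 0.016], [0.94, 0.055, -0.337], [-0.337, -0.003, -0.941]]
ft_force: [-0.1, 0.4, -1.0]
finger_gap: 0.0426
grasp_force: 60.8
t 8.42 shift mm [-159.9  -12.4  229.2] rotvec deg [-0.  -0.2  0.5] pos [0.4817 0.0558 0.2899] q [-0.06  0.32 -0.49  1.85  0.48  1.23 -0.7 ] gap 0.0426
```

```bash
python3 -m crank '-0.02 -0.0015 0.028 0 0 0.5 30; -0.02 -0.0015 0.028 0 0 0 30; -0.02 -0.0015 0.028 0 0 0 30; -0.02 -0.0015 0.028 0 0 0 30; -0.02 -0.0015 0.028 0 0 0 30; -0.02 -0.0015 0.028 0 0 0 30; -0.02 -0.0015 0.028 0 0 0 30; -0.02 -0.0015 0.033 0 0 0 30'
python3 - <<'E'
from tgt import *
rel(place(.04),Rt)
o=monitor.get_obs(); print("jar est",np.round(np.array(o["position"])+np.array(o["tool_rot"])@jt,4))
ims={n:read_camera(n) for n in("scene","side","wrist")}
for n in ims:
  for l in("jar_center","cradle","labeller","cover_knob","hinge"): print(n,l,[(np.round(d["point"],3).tolist(),round(d["confidence"],2)) for d in pinpoint(n,l)[:4] if d["point"][1]<.05])
w=ims["wrist"]; print([proj(w,p).round() for p in (C,C+.036*Y-.025*Z,C-.036*Y-.025*Z)])
A=cv2.resize(ims["scene"]["color"][140:250,250:410],(800,550),interpolation=cv2.INTER_CUBIC); cv2.imwrite("pics/scene3.png",A); cv2.imwrite("pics/wrist3.png",w["color"])
E
```

```text
time_s: 9.08
position: [0.4799, -0.1748, 0.1279]
tool_rot: [[-0.033, 0.999, 0.015], [0.942, 0.036, -0.335], [-0.335, 0.003, -0.942]]
ft_force: [2.0, -1.1, -0.0]
finger_gap: 0.0434
grasp_force: 60.8
t 9.08 shift mm [22.3  1.3 55.5] rotvec deg [-0.1 -0.4 -0.7] pos [ 0.4799 -0.1748  0.1279] q [ 0.24  0.49 -0.29  2.07  0.75  0.74 -0.59] gap 0.0434
jar est [ 0.4801 -0.1721  0.1488]
scene jar_center [([0.477, -0.17, 0.151], 0.95), ([0.442, -0.429, 0.002], 0.67)]
scene cradle [([0.479, -0.171, 0.046], 0.58)]
scene labeller [([0.578, -0.164, -0.001], 0.9)]
scene cover_knob [([0.582, -0.167, 0.089], 0.57)]
scene hinge [([0.723, -0.16, 0.09], 0.68)]
side jar_center [([0.475, -0.182, 0.147], 0.55)]
side cradle [([0.481, -0.17, 0.052], 0.77)]
side labeller [([0.582, -0.165, 0.0], 0.71)]
side cover_knob [([0.578, -0.164, 0.09], 0.94)]
side hinge [([0.725, -0.159, 0.086], 0.59)]
wrist jar_center []
wrist cradle [([0.483, -0.17, 0.047], 0.63)]
wrist labeller [([0.584, -0.165, -0.002], 0.91)]
wrist cover_knob [([0.582, -0.165, 0.09], 0.86)]
wrist hinge []
[array([328., 158.]), array([328.,  84.]), array([328., 182.])]
```

View pics/wrist3.png

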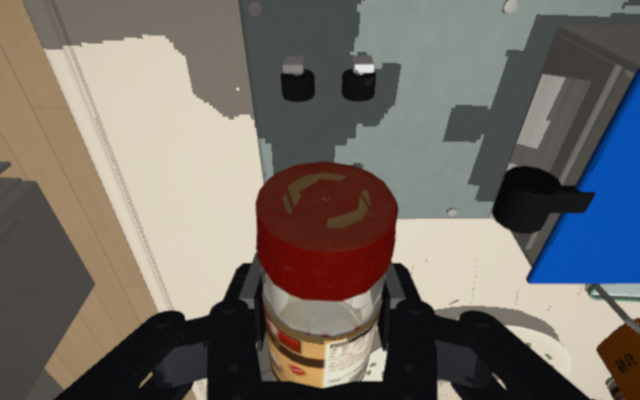

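The picture shows the two +y wheels at (298,85) and (359,83). Their midpoint (328.5,84) matches the projection of my cradle estimate at (328,84). Lowering.

```bash
python3 -m crank '0.006 0.0003 0.014 0 0 -0.7 30; 0.006 0.0003 0.014 0 -0.4 0 30; 0.006 0.0003 0.014 0 0 0 30; 0.004 0.0003 0.013 0 0 0 30; 0 0 0 0 0 0 30; 0 0 0 0 0 0 30'
python3 - <<'E'
from tgt import *
rel(place(.002),Rt)
o=monitor.get_obs(); print("jar est",np.round(np.array(o["position"])+np.array(o["tool_rot"])@jt,4), np.array(o["tool_rot"])@[.94,0,-.341],o["ft_force"])
E
```

```text
time_s: 10.48
position: [0.4807, -0.171, 0.0683]
tool_rot: [[-0.05, 0.999, 0.013], [0.938, 0.052, -0.342], [-0.342, -0.005, -0.94]]
ft_force: [-0.2, 0.9, -0.2]
finger_gap: 0.0428
grasp_force: 61.3
t 10.48 shift mm [11.8  0.8 36.3] rotvec deg [-0.2  0.1  0.3] pos [ 0.4807 -0.171   0.0683] q [ 0.18  0.6  -0.24  2.1   0.88  0.64 -0.73] gap 0.0428
jar est [ 0.4809 -0.1682  0.0892] [-0.05157686  0.99860894 -0.00100629] [-0.18114854  0.88171881 -0.1765092 ]
```

```bash
python3 -m crank '0.0034 0.0003 0.0094 0 0 0 30; 0.0034 0.0003 0.0094 0 0 0 30; 0.0025 0 0.007 0 0 0 30; 0.0013 0 0.0037 0 0 0 30; 0.0007 0 0.0019 0 0 0 30; 0.0003 0 0.001 0 0 0 30; 0 0 0 0 0 0 30; 0 0 0 0 0 0 30'
python3 - <<'E'
from tgt import *
rel(place(0),Rt)
o=monitor.get_obs(); print("jar est",np.round(np.array(o["position"])+np.array(o["tool_rot"])@jt,4), o["ft_force"])
E
```

```text
time_s: 11.15
position: [0.4816, -0.1714, 0.0344]
tool_rot: [[-0.049, 0.999, 0.014], [0.938, 0.051, -0.342], [-0.342, -0.003, -0.94]]
ft_force: [0.3, -0.8, -1.6]
finger_gap: 0.0427
grasp_force: 61.3
t 11.15 shift mm [ 1.3 -0.3  6.3] rotvec deg [-0.1  0.1  0.3] pos [ 0.4816 -0.1714  0.0344] q [ 0.15  0.67 -0.19  2.1   0.96  0.58 -0.82] gap 0.0427
jar est [ 0.4818 -0.1685  0.0553] [ 0.26483831 -0.80294894 -1.60557973]
```

```bash
python3 -m crank '0.0007 0 0.0019 0 0 0 30; 0.0007 0 0.0019 0 0 0 30; 0 0 0 0 0 0 30';  python3 -m crank '0.0004 0 0.001 0 0 0 30; 0.0004 0 0.001 0 0 0 30; 0 0 0 0 0 0 30'; python3 -m crank '0.0004 0 0.001 0 0 0 30; 0 0 0 0 0 0 30; 0 0 0 0 0 0 30'
```

```text
time_s: 11.4
position: [0.4816, -0.1715, 0.0304]
tool_rot: [[-0.049, 0.999, 0.015], [0.938, 0.051, -0.343], [-0.343, -0.003, -0.939]]
ft_force: [-2.0, 0.5, 13.1]
finger_gap: 0.0429
grasp_force: 62.3
time_s: 11.65
position: [0.4816, -0.1718, 0.0296]
tool_rot: [[-0.049, 0.999, 0.015], [0.938, 0.051, -0.344], [-0.345, -0.003, -0.939]]
ft_force: [-12.2, 7.7, 47.1]
finger_gap: 0.0431
grasp_force: 63.7
time_s: 11.9
position: [0.4812, -0.172, 0.0287]
tool_rot: [[-0.048, 0.999, 0.014], [0.937, 0.05, -0.345], [-0.345, -0.003, -0.939]]
ft_force: [-15.0, 8.1, 52.1]
finger_gap: 0.0429
grasp_force: 62.2
```

Contact is made but the push is too hard, so I'll ease off and open.

```bash
python3 -m crank '-0.0005 0 -0.0013 0 0 0 30; -0.0004 0 -0.0011 0 0 0 30; 0 0 0 0 0 0 30'; python3 -m crank '0 0 0 0 0 0 54; 0 0 0 0 0 0 60; 0 0 0 0 0 0 75; 0 0 0 0 0 0 80; 0 0 0 0 0 0 80; 0 0 0 0 0 0 80'
python3 - <<'E'
from tgt import *
ims={n:read_camera(n) for n in("scene","side")}
for n in ims: print(n,[(np.round((np.array(d["point"])-C)@np.c_[X,Y,Z],3).tolist(),round(d["confidence"],2)) for d in pinpoint(n,"jar_center")[:4] if d["point"][1]<.05])
A=cv2.resize(ims["scene"]["color"][140:250,270:410],(560,440),interpolation=cv2.INTER_CUBIC); B=cv2.resize(ims["side"]["color"][170:260,250:390],(560,360)[::1],interpolation=cv2.INTER_CUBIC)
cv2.imwrite("pics/pl.png",A); cv2.imwrite("pics/pl2.png",B)
E
```

```text
time_s: 12.15
position: [0.4815, -0.1713, 0.0296]
tool_rot: [[-0.049, 0.999, 0.014], [0.938, 0.051, -0.342], [-0.342, -0.003, -0.94]]
ft_force: [-1.8, -1.5, 5.8]
finger_gap: 0.0425
grasp_force: 61.2
time_s: 12.65
position: [0.4814, -0.1712, 0.0293]
tool_rot: [[-0.05, 0.999, 0.014], [0.938, 0.051, -0.342], [-0.342, -0.004, -0.94]]
ft_force: [-0.7, -0.4, 0.4]
finger_gap: 0.0683
grasp_force: 0.0
scene [([-0.002, 0.002, 0.001], 0.74)]
side [([-0.003, -0.003, 0.003], 0.8)]
```

View pics/pl.png

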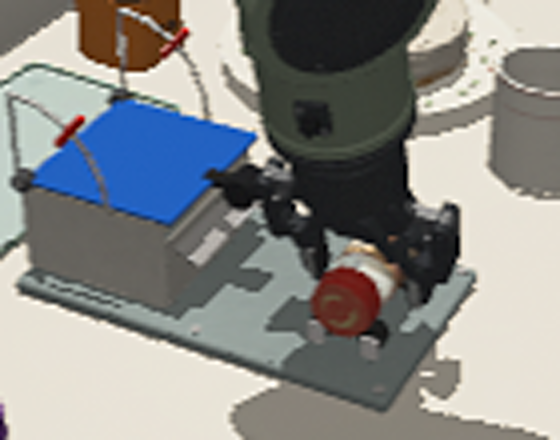

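The crop shows the jar on the wheels with its cap at (345,300), pointing +y, and the open fingers clear of it. Both networks put it within 3 mm of the cradle. Retreating and turning for the knob.

```bash
python3 -m crank '0 0 -0.015 0 0 0 80; 0 0 -0.025 0 0 0 80; 0 0 -0.03 0 0 0 80; 0 0 -0.035 0 0 0 80; 0 0 -0.035 0 0 0 80; 0 0 -0.035 0 0 0 70; 0 0 -0.01 0 6.6 0 70; 0 0 0 0 6.6 0 70'; python3 -m crank '0 0 0 0 6.6 0 70; 0 0 0 0 0 7 70; 0 0 0 0 0 7 70; 0 0 0 0 0 7 70; 0 0 0 0 0 7 70; 0 0 0 0 0 7 70; 0 0 0 0 0 7 70; 0 0 0 0 0 7 70';  python3 -m crank '0 0 0 0 0 7 70; 0 0 0 0 0 7 70; 0 0 0 0 0 7 70; 0 0 0 0 0 7 70; 0 0 0 0 0 7 70; 0 0 0 0 0 7 70; 0 0 0 0 0 0 70'
python3 - <<'E'
from tgt import *
rel(C+.1*X+(.089+.09-C[2])*Z,R_of(-Z,X))
ims={n:read_camera(n) for n in("scene","side")}
for n in ims: print(n,[(np.round((np.array(d["point"])-C)@np.c_[X,Y,Z],3).tolist(),round(d["confidence"],2)) for d in pinpoint(n,"jar_center")[:4] if d["point"][1]<.05])
E
```

```text
time_s: 13.52
position: [0.4812, -0.1043, 0.2066]
tool_rot: [[-0.058, 0.998, 0.01], [0.992, 0.059, -0.114], [-0.115, 0.003, -0.993]]
ft_force: [0.5, 0.2, -1.1]
finger_gap: 0.06
grasp_force: 0.0
time_s: 14.18
position: [0.4787, -0.108, 0.2032]
tool_rot: [[0.724, 0.689, -0.004], [0.689, -0.724, -0.004], [-0.005, 0.0, -1.0]]
ft_force: [-0.4, -0.3, 0.7]
finger_gap: 0.0598
grasp_force: 0.0
time_s: 14.77
position: [0.4787, -0.1079, 0.2032]
tool_rot: [[1.0, 0.028, -0.004], [0.028, -1.0, -0.004], [-0.004, 0.004, -1.0]]
ft_force: [-0.7, -0.1, -0.0]
finger_gap: 0.0598
grasp_force: 0.0
t 14.77 shift mm [101.2  59.6  24. ] rotvec deg [ 0.2  0.2 -1.1] pos [ 0.4787 -0.1079  0.2032] q [ 0.2   0.35 -0.13  1.97  0.06  0.83 -1.51] gap 0.0598
scene [([-0.003, -0.004, -0.001], 0.61), ([-0.003, -0.0, 0.004], 0.58)]
side [([-0.004, -0.002, 0.004], 0.9), ([0.242, -0.004, 0.04], 0.53)]
```

```bash
python3 -m crank '0.033 0.02 0.008 0 0 0 70; 0.034 0.02 0.008 0 0 0 70; 0.034 0.02 0.008 0 0 -1 70; 0 0 0 0 0 0 70'
python3 - <<'E'
from tgt import *
K=C+.1*X+(.089-C[2])*Z
rel(K-.014*Z,R_of(-Z,X))
w=read_camera("wrist"); cv2.imwrite("pics/wrist4.png",w["color"])
print([proj(w,p).round() for p in (K,K+.013*Y,K-.013*Y,K+.145*X)])
for l in("jar_center","cover_knob","cradle"): print(l,[(np.round((np.array(d["point"])-C)@np.c_[X,Y,Z],3).tolist(),round(d["confidence"],2)) for d in pinpoint("wrist",l)[:4]])
E
```

```text
time_s: 15.3
position: [0.5853, -0.1678, 0.1766]
tool_rot: [[0.999, 0.053, -0.004], [0.053, -0.999, -0.004], [-0.004, 0.004, -1.0]]
ft_force: [-0.4, 0.4, -0.4]
finger_gap: 0.0597
grasp_force: 0.0
t 15.3 shift mm [ -3.4  -3.6 101.6] rotvec deg [0.2 0.2 0.3] pos [ 0.5853 -0.1678  0.1766] q [ 0.25  0.56 -0.11  1.69  0.08  0.9  -1.4 ] gap 0.0597
[array([317., 207.]), array([298., 207.]), array([336., 207.]), array([317., -38.])]
jar_center [([-0.005, -0.0, 0.001], 0.84)]
cover_knob [([0.1, -0.002, 0.04], 0.85)]
cradle []
```

View pics/wrist4.png

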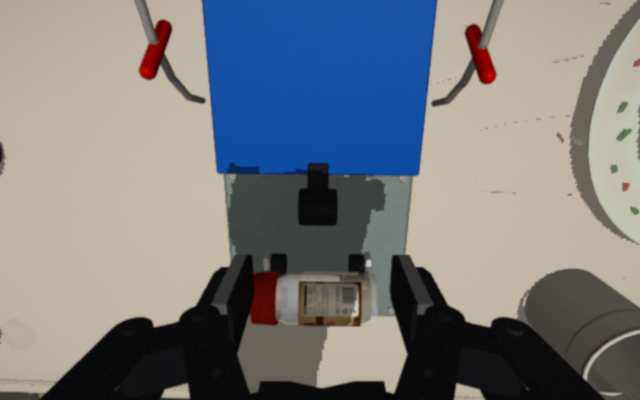

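The picture shows the knob at (318,207), as predicted (317,207), and the jar lying across the wheels at (313,299). Descending and gripping.

```bash
python3 -m crank '-0.0034 -0.0036 0.02 0 0 0.3 70; 0 0 0.025 0 0 0 65; 0 0 0.025 0 0 0 60; 0 0 0.02 0 0 0 60; 0 0 0.0115 0 0 0 60; 0 0 0 0 0 0 60'; python3 -m crank '0 0 0 0 0 0 10; 0 0 0 0 0 0 10; 0 0 0 0 0 0 10; 0 0 0 0 0 0 10; 0 0 0 0 0 0 10; 0 0 0 0 0 0 10; 0 0 0 0 0 0 10; 0 0 0 0 0 0 10'
```

```text
time_s: 16.0
position: [0.5764, -0.1609, 0.0761]
tool_rot: [[0.999, 0.047, -0.006], [0.047, -0.999, -0.003], [-0.006, 0.003, -1.0]]
ft_force: [-0.3, 0.7, 0.8]
finger_gap: 0.0513
grasp_force: 0.0
time_s: 16.67
position: [0.5783, -0.1653, 0.0796]
tool_rot: [[0.999, 0.044, -0.001], [0.044, -0.999, -0.008], [-0.001, 0.008, -1.0]]
ft_force: [1.2, -17.7, 0.4]
finger_gap: 0.025
grasp_force: 61.2
```

```bash
python3 -m crank '0 0.002 0 0 0 0 10; 0 0.002 0 0 0 0 10; 0.0003 0 -0.006 0 0 0 10; 0.0004 0 -0.0066 0 0 0 10; 0.0016 0 -0.0125 0 0 0 10; 0.0027 0 -0.0124 0 0 0 10; 0 0 0 0 0 0 10; 0 0 0 0 0 0 10'
python3 - <<'E'
from tgt import *
H=C+.245*X+.04*Z
rel(C,Rt)
for n in("scene","side"):
  read_camera(n)
  for l in("cover_knob","jar_center"): print(n,l,[(np.round((np.array(d["point"])-H)@np.c_[X,Y,Z],3).tolist(),round(d["confidence"],2)) for d in pinpoint(n,l)[:2]])
E
```

```text
time_s: 17.33
position: [0.5843, -0.1653, 0.1163]
tool_rot: [[0.999, 0.046, -0.0], [0.046, -0.999, -0.004], [-0.001, 0.004, -1.0]]
ft_force: [6.1, -1.8, -4.0]
finger_gap: 0.0249
grasp_force: 60.2
t 17.33 shift mm [-102.8   -0.9   67.3] rotvec deg [-15.5 -15.4 -89.1] pos [ 0.5843 -0.1653  0.1163] q [ 0.25  0.63 -0.1   1.74  0.09  0.77 -1.43] gap 0.0249
scene cover_knob [([-0.138, -0.002, 0.036], 0.91)]
scene jar_center [([-0.248, 0.002, -0.036], 0.95), ([-0.123, 0.306, -0.04], 0.95)]
side cover_knob [([-0.143, -0.003, 0.036], 0.79)]
side jar_center [([-0.248, -0.002, -0.036], 0.84), ([-0.322, 0.363, -0.036], 0.83)]
```

The cover is following at about 15°. Continuing to 50°.

```bash
python3 -m crank '0.0038 0 -0.0121 0 0 0 10; 0.0048 0 -0.0117 0 0 0 10; 0.0058 0 -0.0112 0 0 0 10; 0.0068 0 -0.0107 0 0 0 10; 0.0077 0 -0.01 0 0 0 10; 0.0085 0 -0.0093 0 0 0 10; 0.0093 0 -0.0086 0 0 0 10; 0 0 0 0 0 0 10'; python3 -m crank '0 0 0 0 0 0 10; 0 0 0 0 0 0 10; 0 0 0 0 0 0 10'
python3 - <<'E'
from tgt import *
H=C+.245*X+.04*Z
rel(C,Rt); print(monitor.get_obs()["grasp_force"])
for n in("scene","side"):
  im=read_camera(n)
  for l in("cover_knob","jar_center","mug","nozzle_a"):
    print(n,l,[(np.round((np.array(d["point"])-H)@np.c_[X,Y,Z],3).tolist(),round(d["confidence"],2)) for d in pinpoint(n,l)[:3]])
  if n=="side": cv2.imwrite("pics/end.png",cv2.resize(im["color"][140:260,250:410],(800,600),interpolation=cv2.INTER_CUBIC))
  print(proj(im,H-.145*np.cos(.873)*X+.145*np.sin(.873)*Z))
E
```

```text
time_s: 18.3
position: [0.6309, -0.1634, 0.1893]
tool_rot: [[0.999, 0.046, -0.003], [0.046, -0.999, -0.005], [-0.003, 0.005, -1.0]]
ft_force: [0.0, -4.0, -5.6]
finger_gap: 0.0243
grasp_force: 61.4
time_s: 18.55
position: [0.6296, -0.1634, 0.1881]
tool_rot: [[0.999, 0.046, -0.004], [0.046, -0.999, -0.004], [-0.004, 0.004, -1.0]]
ft_force: [0.9, -5.0, -5.3]
finger_gap: 0.0247
grasp_force: 61.5
t 18.55 shift mm [-147.6   -1.3  139.7] rotvec deg [-15.7 -15.3 -89.1] pos [ 0.6296 -0.1634  0.1881] q [ 0.23  0.61 -0.1   1.56  0.08  0.98 -1.43] gap 0.0247
61.467883586883545
scene cover_knob [([-0.1, -0.003, 0.104], 0.53)]
scene jar_center [([-0.248, 0.001, -0.037], 0.67), ([-0.321, 0.36, -0.036], 0.64), ([-0.127, 0.307, -0.042], 0.62)]
scene mug [([-0.301, -0.256, -0.089], 0.94)]
scene nozzle_a [([0.036, 0.309, -0.092], 0.62), ([0.026, 0.355, -0.093], 0.58), ([0.058, 0.234, -0.09], 0.56)]
[314.02162417 147.50439656]
side cover_knob [([-0.102, -0.001, 0.106], 0.98)]
side jar_center [([-0.125, 0.304, -0.037], 0.97), ([-0.32, 0.36, -0.037], 0.86), ([-0.249, -0.002, -0.038], 0.65)]
side mug [([-0.293, -0.255, -0.089], 0.71)]
side nozzle_a [([0.061, 0.238, -0.086], 0.61), ([0.035, 0.31, -0.089], 0.58), ([0.02, 0.354, -0.087], 0.51)]
[347.2322653 166.3128436]
```

View pics/end.png

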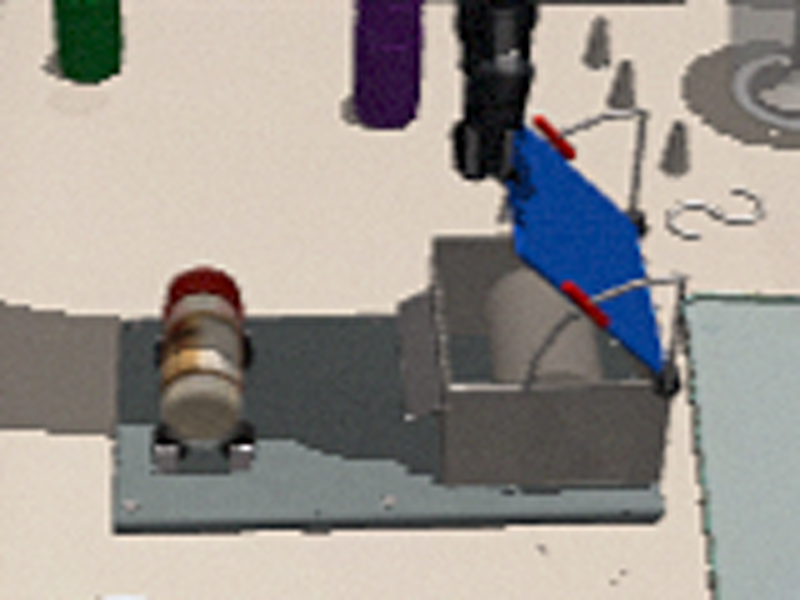

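The picture shows the cover raised nearly parallel to the red marks (marks at (555,138) and (585,303)), held by the fingers at (490,150), with the jar on the wheels. Estimates give 46–48°, so I'll nudge it about 2.5° higher.

```bash
python3 -m crank '0.0025 0 -0.0024 0 0 0 10; 0.0025 0 -0.0024 0 0 0 10; 0 0 0 0 0 0 10; 0 0 0 0 0 0 10; 0 0 0 0 0 0 10; 0 0 0 0 0 0 10'
python3 - <<'E'
from tgt import *
H=C+.245*X+.04*Z
for n in("scene","side","scene","side"):
  im=read_camera(n)
  for l in("cover_knob","jar_center"):
    print(n,l,[(np.round((np.array(d["point"])-H)@np.c_[X,Y,Z],3).tolist(),round(np.degrees(np.arctan2(d["point"][2]-.089,-(np.array(d["point"])-H)@X)),1)) for d in pinpoint(n,l)[:1]])
E
```

```text
time_s: 19.55
position: [0.6342, -0.1632, 0.1922]
tool_rot: [[0.999, 0.046, -0.005], [0.046, -0.999, -0.004], [-0.005, 0.004, -1.0]]
ft_force: [4.4, -5.2, -12.9]
finger_gap: 0.0244
grasp_force: 60.3
scene cover_knob [([-0.094, 0.001, 0.11], np.float64(49.4))]
scene jar_center [([-0.123, 0.308, -0.038], np.float64(-17.2))]
side cover_knob [([-0.098, -0.001, 0.109], np.float64(48.0))]
side jar_center [([-0.25, -0.004, -0.037], np.float64(-8.5))]
scene cover_knob [([-0.096, -0.002, 0.11], np.float64(48.9))]
scene jar_center [([-0.324, 0.362, -0.036], np.float64(-6.4))]
side cover_knob [([-0.099, -0.005, 0.109], np.float64(47.9))]
side jar_center [([-0.123, 0.305, -0.039], np.float64(-17.4))]
```

Cover at about 49°, held still with a 60 N grip, and the jar is on the wheels. Handing in.

```bash
python3 -c "
from bench import job
print(job.hand_in())"
```

```text
the job is handed in; nothing more can be done
None
```

The job is handed in: the red-capped jar lies on the wheels within about 5 mm of the cradle point, let go, and the fingers hold the cover at about 49° by its knob; the mug and nozzles stand where they were (no verdict came back on hand-in).

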